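Select line six on the pressure test box and hold push-to-read

ROBOT

A 6-joint arm with a two-finger parallel gripper is mounted at the origin on the work surface. World frame = base frame: x ahead of the robot, y to its left, z up, the work surface at z = 0. Lengths are in m, angles in rad, forces in N, time in s.
With the tool pointing down it reaches from about 0.35 to 0.85 m from the base axis. Payload 8.1 kg.
Tool frame: the origin (TCP) lies midway between the tips of the shut fingers; the grasp point (between the pads) lies env.tcp_to_grasp behind it (env.tcp_to_grasp is the distance from the TCP to the grasp point, in m); x points along the fingers, z is the direction in which the jaws open and shut, and the axes are right-handed (so a half turn about x gives the same grasp; the last joint's range is limited). The gripper opens to 85 mm and grips with 20 to 120 N. Pads are 22 mm wide; open, the fingers measure 114 mm over their backs; the gripper's body (76 mm by 85 mm) begins 54 mm behind the grasp point. The pads swing forward as they close: fully open they stand 13 mm farther back than shut.
Start: joints at [1.059, 0.13, 1.488, -0, 1.523, -0.085], TCP at [0.248, 0.546, 0.2] pointing down, gripper open.
Joint ranges: [-2.96, 2.96], [-0.89, 2.26], [0.02, 2.5], [-1.34, 4.48], [0, 2.73], [-2.66, 2.66]. Speed limits (rad/s): [2.39, 2.39, 2.79, 3.14, 3.14, 3.14].

INTERFACE

Orientations are given as a unit quaternion [w, x, y, z].
In Python, from plant import env gives the robot as it stands.
- The arm moves only by the shell command python3 -m inch 'ROWS' [FORCE]. ROWS is JSON, a list of rows, each an object of numbers: "tx", "ty", "tz": the shift along the world's x, y, z in m; "rx", "ry", "rz": the turn, a rotation vector about the world's x, y, z in degrees; "grip": the closure, from 0 (fully open) to 1 (shut). In form: [{"tx": .., "ty": .., "tz": .., "rx": .., "ry": .., "rz": .., "grip": ..}, ...]. A call has exactly 5 rows; each row is the pose to reach, as a shift and turn from the pose measured when the call began; what a row does not reach only later rows make up. A row lasts 1/12 s, in which the tool goes at most 41.7 mm and 7.16 degrees, less where a joint would pass 70% of its speed; a pose out of reach is approached as far as the arm can. A call with a gripper value outside its range is refused whole. The fingers move at their own pace and stop on an object; FORCE is the grip in N (left out, the last holds). Time passes only in rows, so rows that repeat a pose let the fingers close, or fill a call up. It gives the time, the measured TCP pose, the force and the opening at its end, in the units of the state.
- env.sense(): the state, without advancing time (a new reading comes with each control period).
- env.camera(name): name is "scene" or "top" or "wrist"; returns a dict with "image" (480x640x3 uint8, blue, green, red), "camera_matrix" (3x3 intrinsics, pixels), "k1" (the pictures are not rectified: a ray, as slopes to the right and down, at radius r is drawn at 1 + k1 r^2 times it, then the intrinsics apply), "rvec" (rotation vector, rad) and "tvec" (3), from world to camera coordinates, as OpenCV has them. Camera axes: x right, y down, z forward; pixel columns grow to the right and rows downward; lengths in m; the calibration is good to about 2 mm. A picture is of the moment at which its call begins. There is no depth.
- env.job_done(): hands the job in, once; it reports no verdict.
Trained networks look in a picture, given as the dict that the camera call returned (one of the last four; its "shot" number tells which), for a name from the list of things; names that differ only in an ending like _2 or _b are one class to them, and where a whole thing is asked for, a point or a joint stands for the part that bears it (a point fixed in the world has none). Each returns a list of dicts, best first, with "confidence" (0 to 1); they miss things now and then, are a little off and sometimes report something else, mostly with a low value. They report only what shows in the picture. A call takes as long as a camera call.
- env.look_for(picture, label): "point" ([x, y, z] in m, in the coordinates of the camera as it stood for that picture, good to about 4 mm: the middle of the surface that is visible of it).
- env.silhouettes(picture, label): "pixels" (480x640 bool, what is visible of it).
The state is a dict: "t": time; "qpos": joint angles; "qvel": joint speeds; "joint_torque": joint torques, N m; "tcp_pos": TCP position; "orientation": TCP orientation; "force": force on the tool from outside, world axes, zero at the start; "ft_torque": the same for the moment, N m; "gripper_width": finger opening in m.
Only numpy, scipy, OpenCV 4.12 (cv2) and the standard library are available. Lean on these libraries where they do the work, as an engineer would, in place of code of your own. Each camera call takes 0.05 s, during which the arm holds its last target.

TASK

On the pressure test box, push the selector's lever round with light fingertip pushes, click by click, to the sixth of its eight station lines, counting clockwise as seen from above with station one at the robot's left-hand end of the arc. Only when it has clicked in there, press the push-to-read button beside the gauge all the way in, and finish while still holding it in, so that the gauge can be read. Do not take the lever between the fingers or force it, and leave the loose socket, can, spanner and coupling where they are.

Things in the scene. Friction and masses are not known exactly. Their poses are not given: they have to be found in the camera images.
- test_box: Grey steel test box, 300 (its x) x 440 (its y) x 90 mm high, fixed on the bench; place varies, yaw within 20 degrees. Origin: centre of its underside; x points away from the robot's side, y left, z up. Flat panel at z = 90 mm; a row of eight capped ports (22 mm high) along x = +112 mm; a carrying handle stands out 37 mm at each y end. In it: selector axis at x -25, y +95 mm, button at x -85, y -95 mm.
- gauge_centre (a point): Centre of the face-up pressure gauge on the panel, radius 52 mm, 12 mm high, at x +25, y -95 mm of the box. Its pointer swings round as the button is pressed.
- selector_axis (a point): Point on the selector's vertical axis at the top face of its round black dial plate (radius 78 mm, 3 mm thick), 93 mm above the bench. Eight white station lines lie 65 to 75 mm from the axis, 30 degrees apart; station 1 at 105 degrees counter-clockwise (from above) from the box's +x, station 8 at 105 degrees clockwise.
- selector (a joint): Turn in rad, clockwise from above positive: station n = (n - 1) x 0.524, so station 1 = 0, station 6 = 2.618, station 8 = 3.665; it stops at both ends. Starts in one of stations 1 to 4. The lever points at 105 degrees - value from the box's +x. Detent: resists up to half a click (crest 0.2 N m, about 5 N at 45 mm), then snaps by itself into the next station and stays.
- lever: Aluminium one-sided lever on a hub. Origin on the selector's axis at the dial plate's top face; x points along the lever to its end. Bar 13 mm wide, reaching 58 mm from the axis, underside 14 and top 32 mm above the plate; hub radius 21 mm, 34 mm high. Black pointer line on top. Light mechanism: never take it between the fingers, nor press on it with more than 35 N.
- lever_end (a point): End of the lever, 58.5 mm from the selector's axis, at half the lever's height (23 mm above the dial plate).
- read_valve (a joint): How far the push-to-read button is pressed, in m: 0 = out, 0.008 = fully in. Spring return: about 2.4 N to start, 7.2 N fully in. Pressed counts from 0.0065.
- read_button: Black round push-to-read button, 32 mm across, on a steel valve body of 48 mm across at the base. It moves straight down. Origin on its axis, 21 mm below its top face.
- button_top (a point): Centre of the push-to-read button's top face, 125 mm above the bench when out.
- impact_socket: Loose dark steel impact socket, 48 mm across, 48 mm high, standing on the panel near its operator-side edge. Origin: centre of its underside. To be left alone.
- spray_can: Loose spray can, 58 mm across, 150 mm high, standing on the bench beside the box. Origin: centre of its underside. To be left alone.
- spanner: Loose steel spanner, about 200 mm long, lying on the bench at the box's left. Origin: under its middle. To be left alone.
- coupling: Loose steel hydraulic coupling, 42 mm across, 70 mm high, standing on the bench beside the box. Origin: centre of its underside. To be left alone.

How it is judged:
On the way, in this order (a step that is already met when the one before it is completed fails the run):
1. the selector rests in station 6 (value of joint selector between 2.498 and 2.738 rad), for 0.3 s.
2. the push-to-read button is pressed in by the fingers (value of joint read_valve above 0.0065 m and contact force between the fingers and read_button above 1 N), for 0.2 s.
At the end, for the whole second after the job is handed in: The selector is at rest in station 6 (2.618 rad, within 0.12 rad) and the fingers hold the push-to-read button at least 6.5 of its 8 mm in, through the last second (all of step 1 and all of step 2 and velocity of joint selector between -0.1 and 0.1 rad/s); the arm keeps its last pose, push and grip.
It fails at once if the socket, can, spanner or coupling is moved, lifted or knocked over (more than 15 mm) (distance of any of impact_socket, spray_can, spanner, coupling from where it was at the start of the episode above 0.015 m).
It fails at once if the lever is taken between the fingers, or forced with more than 35 N (contact force between the fingers and lever above 35 N or (x of the grasp point in the frame of lever between -0.02 and 0.065 m and y of the grasp point in the frame of lever between -0.004 and 0.004 m and z of the grasp point in the frame of lever below 0.046 m)).
It fails at once if the push-to-read button is pressed (beyond 4 mm) while the selector is not in station 6 (value of joint read_valve above 0.004 m and not (value of joint selector between 2.498 and 2.738 rad)).
It also fails if it takes over 64 s, if anything falls off the work surface, if the arm or the gripper's body presses on something with over 40 N, if the wrist force passes 120 N, or if a joint passes its speed limit or range.

## Working session

There is one attempt and no reset: what is moved stays moved. The work goes in short steps, Python scripts to look and compute and a shell command to move; the robot and the scene stay as the last step left them, time stands still between calls to the robot, and variables do not carry over. Pictures are saved under pics/ and viewed, and the job is handed in when it is done.

```bash
ls; mkdir -p pics
cat > h.py <<'E'
import numpy as np, cv2
from plant import env
def shot(n,f=None):
    p=env.camera(n)
    if f: cv2.imwrite('pics/'+f+'.png',p['image'])
    return p
def c2w(p,pt):
    R=cv2.Rodrigues(np.array(p['rvec'],float))[0]
    return R.T@(np.array(pt)-np.array(p['tvec']).ravel())
def ray(p,u,v):
    K=np.array(p['camera_matrix']);d=np.array([(u-K[0,2])/K[0,0],(v-K[1,2])/K[1,1]])
    s=d.copy()
    for _ in range(20): s=d/(1+p['k1']*(s@s))
    R=cv2.Rodrigues(np.array(p['rvec'],float))[0]
    return -R.T@np.array(p['tvec']).ravel(), R.T@np.array([s[0],s[1],1.])
def atz(p,u,v,z):
    o,d=ray(p,u,v); return o+d*(z-o[2])/d[2]
def proj(p,P):
    R=cv2.Rodrigues(np.array(p['rvec'],float))[0];K=np.array(p['camera_matrix'])
    c=R@np.array(P)+np.array(p['tvec']).ravel();s=c[:2]/c[2];s=s*(1+p['k1']*(s@s))
    return K[0,0]*s[0]+K[0,2],K[1,1]*s[1]+K[1,2]
E
python3 - <<'E'
from h import *
s=env.sense();print(s, env.tcp_to_grasp)
for c in ['scene','top']:
    p=shot(c,c+'0')
    for l in ['test_box','gauge_centre','selector_axis','lever','lever_end','read_button','button_top','impact_socket','spray_can','spanner','coupling']:
        r=env.look_for(p,l)
        print(c,l,[(np.round(c2w(p,x['point']),3).tolist(),round(x['confidence'],2)) for x in r[:2]])
shot('wrist','wrist0')
E
```

```text
pics
{'t': 0.0, 'qpos': array([ 1.05857727e+00,  1.31159665e-01,  1.48930225e+00, -1.79314367e-05,
        1.52301152e+00, -8.54039772e-02]), 'qvel': array([-0.00086042,  0.00122131, -0.00046254,  0.00119283,  0.00034224,
        0.00201181]), 'joint_torque': array([-1.16358565e-04, -5.69381297e+01, -5.00561714e+01, -2.61165369e-04,
        1.43911593e-02,  1.56897352e-05]), 'tcp_pos': array([0.24806629, 0.54563395, 0.19913278]), 'orientation': array([ 0.59396789, -0.3830784 ,  0.59513752,  0.38244532]), 'force': array([1.08200055, 0.68797844, 0.07124754]), 'ft_torque': array([0.02598576, 0.03866089, 0.00253536]), 'gripper_width': 0.08560127010505507} 0.0187
scene test_box [([0.635, -0.104, 0.092], 0.94)]
scene gauge_centre [([0.633, -0.107, 0.091], 0.89)]
scene selector_axis [([0.629, -0.103, 0.094], 0.74)]
scene lever [([0.575, -0.029, 0.126], 0.72), ([0.611, -0.44, 0.034], 0.61)]
scene lever_end [([0.577, -0.026, 0.125], 0.58)]
scene read_button [([0.522, -0.228, 0.126], 0.72), ([0.552, 0.196, 0.008], 0.7)]
scene button_top [([0.521, -0.223, 0.125], 0.63)]
scene impact_socket [([0
[... 151 characters left out ...]
89), ([0.634, -0.107, 0.089], 0.64)]
scene coupling [([0.612, -0.439, 0.032], 0.92)]
top test_box [([0.589, -0.122, 0.09], 0.81)]
top gauge_centre [([0.591, -0.118, 0.087], 0.72)]
top selector_axis [([0.585, -0.124, 0.092], 0.77)]
top lever [([0.567, -0.027, 0.129], 0.66)]
top lever_end [([0.572, -0.029, 0.131], 0.73)]
top read_button [([0.517, -0.225, 0.127], 0.62)]
top button_top [([0.516, -0.226, 0.123], 0.68)]
top impact_socket [([0.481, -0.143, 0.128], 0.68)]
top spray_can [([0.501, -0.432, 0.139], 0.8), ([0.585, -0.125, 0.092], 0.73)]
top spanner [([0.537, 0.189, 0.009], 0.57), ([0.585, -0.121, 0.093], 0.21)]
top coupling [([0.596, -0.446, 0.038], 0.57), ([0.481, -0.145, 0.127], 0.43)]
```

View pics/top0.png

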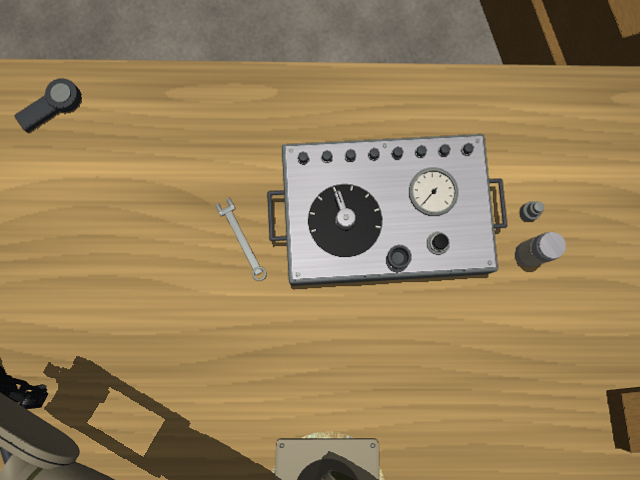

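View pics/scene0.png

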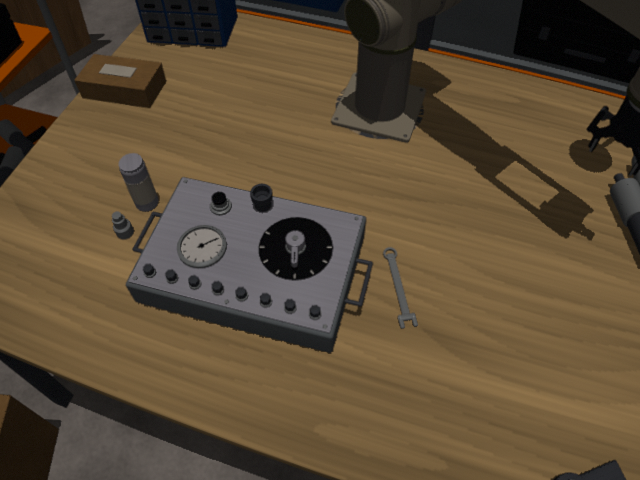

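The top view shows the dial at about (345,220) with its lever pointing up and left to (337,188). The gauge is at (433,191), the button at (438,242) and the socket at (399,257). Next I fit the box pose.

```bash
cat > fit.py <<'E'
from h import *
from scipy.optimize import least_squares
def big(p,name):
    im=cv2.resize(p['image'],None,fx=3,fy=3,interpolation=cv2.INTER_CUBIC); return im
p=shot('top');q=shot('scene')
t=big(p,'t')[390:870,820:1510];cv2.imwrite('pics/topz.png',t)
t=big(q,'t')[500:1070,370:1130];cv2.imwrite('pics/scz.png',t)
E
python3 fit.py
```

```text
(no output)
```

View pics/topz.png

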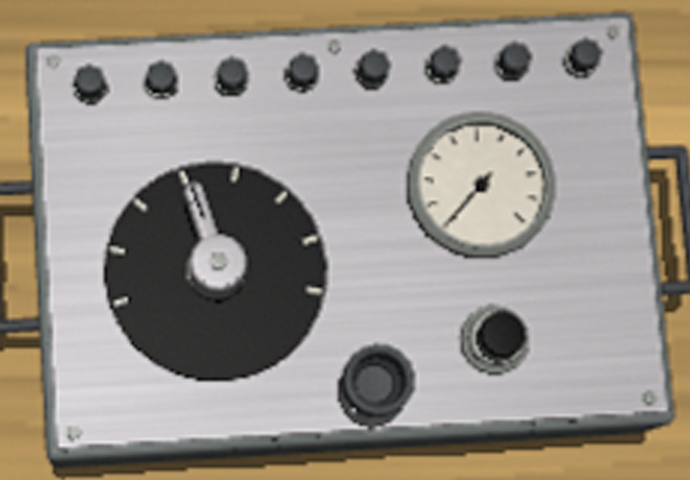

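View pics/scz.png

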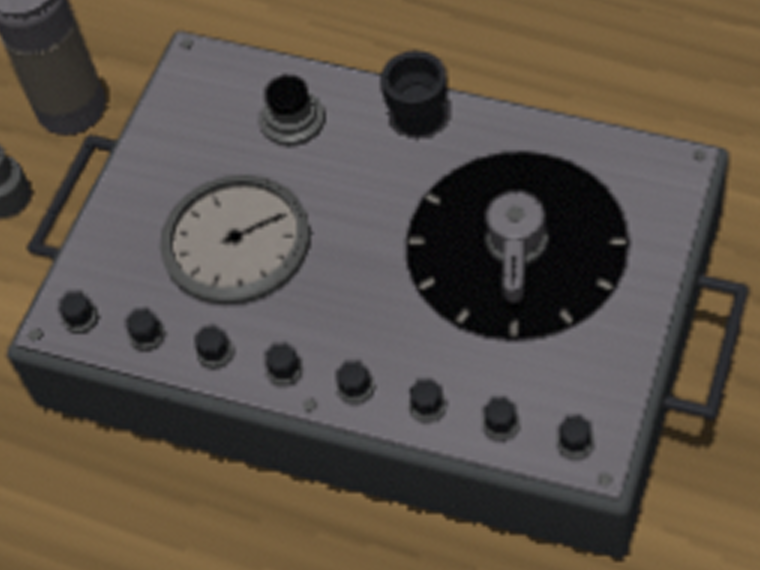

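```bash
cat > fit2.py <<'E'
from h import *
from scipy.optimize import least_squares
p=shot('top');q=shot('scene')
T=[(28,45),(632,15),(672,420),(52,463),(122,301),(118,250),(140,205),(184,176),(236,173),(281,197),(310,239),(314,290),(482,184),(502,333)]
S=[(622,492),(12,352),(177,32),(728,148),(618,241),(605,284),(566,317),(514,328),(463,317),(427,284),(416,241),(433,199),(234,236),(289,92)]
# box points
B=[(.15,.22,.09),(.15,-.22,.09),(-.15,-.22,.09),(-.15,.22,.09)]
for n in range(8):
    a=np.radians(105-30*n);B.append((-.025+.07*np.cos(a),.095+.07*np.sin(a),.093))
B+=[(.025,-.095,.102),(-.085,-.095,.125)]
B=np.array(B)
def w(v):
    c,s=np.cos(v[2]),np.sin(v[2]);return np.c_[v[0]+c*B[:,0]-s*B[:,1],v[1]+s*B[:,0]+c*B[:,1],B[:,2]]
def res(v,which):
    r=[]
    for P,px,o in ((p,T,(820,390)),(q,S,(370,500))):
        if P['shot'] not in [x['shot'] for x in which]: continue
        for X,u in zip(w(v),px):
            a=proj(P,X); r+=[a[0]-((u[0]+o[0]+.5)/3-.5),a[1]-((u[1]+o[1]+.5)/3-.5)]
    return r
for which in ([p],[q],[p,q]):
    f=least_squares(res,[.59,-.12,0.05],args=(which,),loss='soft_l1');v=f.x
    print(v[:2],np.degrees(v[2]),np.sqrt(np.mean(np.square(res(v,which)))),np.round(np.abs(np.array(res(v,which))).max(),2))
c,s=np.cos(v[2]),np.sin(v[2]);bw=lambda x,y:np.round([v[0]+c*x-s*y,v[1]+s*x+c*y],4)
print('axis',bw(-.025,.095),'button',bw(-.085,-.095))
for n in (1,4,5,6):print(n,np.degrees(v[2])+105-30*(n-1))
E
python3 fit2.py
```

```text
[ 0.59454736 -0.12786323] 3.7751630000440723 1.0573695931874305 2.92
[ 0.59440207 -0.12607335] 3.606422138942975 1.8089398748277246 6.8
[ 0.59442071 -0.12696034] 3.699606658340098 1.5033259661371778 6.53
axis [ 0.5633 -0.0338] button [ 0.5157 -0.2272]
1 108.6996066583401
4 18.6996066583401
5 -11.300393341659898
6 -41.3003933416599
```

```bash
cat >> h.py <<'E'
from scipy.spatial.transform import Rotation as Rn
AX=np.array([.5633,-.0338]);
def st():
    s=env.sense();w,x,y,z=s['orientation'];M=Rn.from_quat([x,y,z,w]).as_matrix()
    print('t',round(s['t'],2),'tcp',np.round(s['tcp_pos'],4),'F',np.round(s['force'],2),'w',round(s['gripper_width'],4),'jawdeg',np.round(np.degrees(np.arctan2(M[1,2],M[0,2])),1),'tool x',np.round(M[:,0],3),'q',np.round(s['qpos'],2))
    return s
def tgt(th,r=.045,d=.0175):
    a=np.radians(th);return AX+r*np.array([np.cos(a),np.sin(a)])+d*np.array([-np.sin(a),np.cos(a)])
E
python3 - <<'E'
from h import *
st()
for th in (18.7,10,3,-5,-11.3,-20,-28):print(th,tgt(th),tgt(th,d=.0325))
E
```

```text
t 1.45 tcp [0.2484 0.5462 0.2002] F [ 0.39 -0.16 -0.2 ] w 0.0854 jawdeg 65.5 tool x [-0.  0. -1.] q [ 1.06  0.13  1.49  0.    1.52 -0.09]
18.7 [ 0.60031374 -0.00279624] [0.59550454 0.01141192]
10 [ 0.60457751 -0.0087517 ] [0.60197278 0.00602042]
3 [ 0.60732245 -0.01396887] [0.60653741 0.00101058]
-5 [ 0.60965399 -0.0202886 ] [ 0.61096132 -0.00534568]
-11.3 [ 0.61085672 -0.02545682] [ 0.61379591 -0.0107476 ]
-20 [ 0.61157152 -0.03274629] [ 0.61670182 -0.0186509 ]
-28 [ 0.61124839 -0.03947464] [ 0.61829047 -0.02623042]
```

```bash
python3 -m inch '[{"tx":0.03,"ty":-0.03,"tz":0.005,"rz":-7,"grip":1},{"tx":0.06,"ty":-0.06,"tz":0.01,"rz":-14,"grip":1},{"tx":0.09,"ty":-0.09,"tz":0.01,"rz":-21,"grip":1},{"tx":0.12,"ty":-0.12,"tz":0.01,"rz":-28,"grip":1},{"tx":0.14,"ty":-0.15,"tz":0.01,"rz":-35,"grip":1}]' 30; python3 -c "
from h import *
st()"
```

```text
t 1.45 tcp [0.2484 0.5462 0.2002] F [ 0.39 -0.16 -0.2 ] w 0.0854 jawdeg 65.5 tool x [-0.  0. -1.] q [ 1.06  0.13  1.49  0.    1.52 -0.09]validation failed for argument at $[0]...
```

```bash
python3 -m inch '[{"tx":0.03,"ty":-0.03,"tz":0.005,"rx":0,"ry":0,"rz":-7,"grip":1},{"tx":0.06,"ty":-0.06,"tz":0.01,"rx":0,"ry":0,"rz":-14,"grip":1},{"tx":0.09,"ty":-0.09,"tz":0.01,"rx":0,"ry":0,"rz":-21,"grip":1},{"tx":0.12,"ty":-0.12,"tz":0.01,"rx":0,"ry":0,"rz":-28,"grip":1},{"tx":0.14,"ty":-0.15,"tz":0.01,"rx":0,"ry":0,"rz":-35,"grip":1}]' 30; python3 -c "
from h import *
st()"
```

```text
t: 1.87
tcp_pos: [0.3901, 0.3949, 0.2105]
orientation: [0.683, -0.184, 0.682, 0.184]
force: [1.0, 0.8, 1.3]
gripper_width: 0.0255
t 1.87 tcp [0.3901 0.3949 0.2105] F [0.97 0.78 1.26] w 0.0255 jawdeg 30.2 tool x [ 0.001  0.    -1.   ] q [ 0.7   0.    1.6  -0.    1.53  0.17]
```

```bash
python3 -m inch '[{"tx":0.02,"ty":-0.036,"tz":0,"rx":0,"ry":0,"rz":-2,"grip":1},{"tx":0.04,"ty":-0.072,"tz":0,"rx":0,"ry":0,"rz":-5,"grip":1},{"tx":0.06,"ty":-0.108,"tz":0,"rx":0,"ry":0,"rz":-8,"grip":1},{"tx":0.08,"ty":-0.144,"tz":0,"rx":0,"ry":0,"rz":-11,"grip":1},{"tx":0.1,"ty":-0.18,"tz":0,"rx":0,"ry":0,"rz":-11,"grip":1}]'
python3 -m inch '[{"tx":0.02,"ty":-0.036,"tz":0,"rx":0,"ry":0,"rz":0,"grip":1},{"tx":0.04,"ty":-0.072,"tz":0,"rx":0,"ry":0,"rz":0,"grip":1},{"tx":0.06,"ty":-0.108,"tz":0,"rx":0,"ry":0,"rz":0,"grip":1},{"tx":0.08,"ty":-0.144,"tz":0,"rx":0,"ry":0,"rz":0,"grip":1},{"tx":0.1,"ty":-0.18,"tz":-0.01,"rx":0,"ry":0,"rz":0,"grip":1}]'
python3 -c "
from h import *
s=st();print(tgt(18.7,d=.036)-s['tcp_pos'][:2])
p=shot('top','top1');shot('scene','scene1')
r=env.look_for(p,'lever_end');print([(c2w(p,x['point']),x['confidence']) for x in r])
"
```

```text
t: 2.28
tcp_pos: [0.4907, 0.213, 0.2107]
orientation: [0.698, -0.117, 0.697, 0.117]
force: [1.3, 0.3, 0.5]
gripper_width: -0.0003
t: 2.7
tcp_pos: [0.5924, 0.0314, 0.2033]
orientation: [0.699, -0.117, 0.695, 0.116]
force: [0.6, 0.5, 1.4]
gripper_width: 0.0001
t 2.7 tcp [0.5924 0.0314 0.2033] F [0.59 0.49 1.37] w 0.0001 jawdeg 19.0 tool x [ 0.006  0.    -1.   ] q [-0.03  0.1   1.51  0.    1.52 -0.37]
[ 0.00197939 -0.01670547]
[(array([ 0.56996056, -0.02527814,  0.12866995]), 0.83)]
```

```bash
python3 -m inch '[{"tx":0,"ty":-0.003,"tz":-0.02,"rx":0,"ry":0,"rz":0,"grip":1},{"tx":0,"ty":-0.006,"tz":-0.045,"rx":0,"ry":0,"rz":0,"grip":1},{"tx":0,"ty":-0.01,"tz":-0.07,"rx":0,"ry":0,"rz":0,"grip":1},{"tx":0.001,"ty":-0.01,"tz":-0.085,"rx":0,"ry":0,"rz":0,"grip":1},{"tx":0.002,"ty":-0.01,"tz":-0.091,"rx":0,"ry":0,"rz":0,"grip":1}]'
python3 -c "
from h import *
s=st();print(tgt(18.7)-s['tcp_pos'][:2])
p=shot('top','top2');p=shot('scene','scene2')
im=cv2.resize(p['image'],None,fx=3,fy=3,interpolation=2)[500:1070,370:1130];cv2.imwrite('pics/scz2.png',im)
"
```

```text
t: 3.27
tcp_pos: [0.5903, 0.0218, 0.1054]
orientation: [0.696, -0.115, 0.699, 0.116]
force: [0.1, -0.3, 0.0]
gripper_width: -0.0
t 3.27 tcp [0.5903 0.0218 0.1054] F [ 0.11 -0.32  0.03] w -0.0 jawdeg 18.8 tool x [-0.005  0.001 -1.   ] q [-0.05  0.17  1.62  0.    1.36 -0.38]
[ 0.01001203 -0.02456084]
```

View pics/scz2.png

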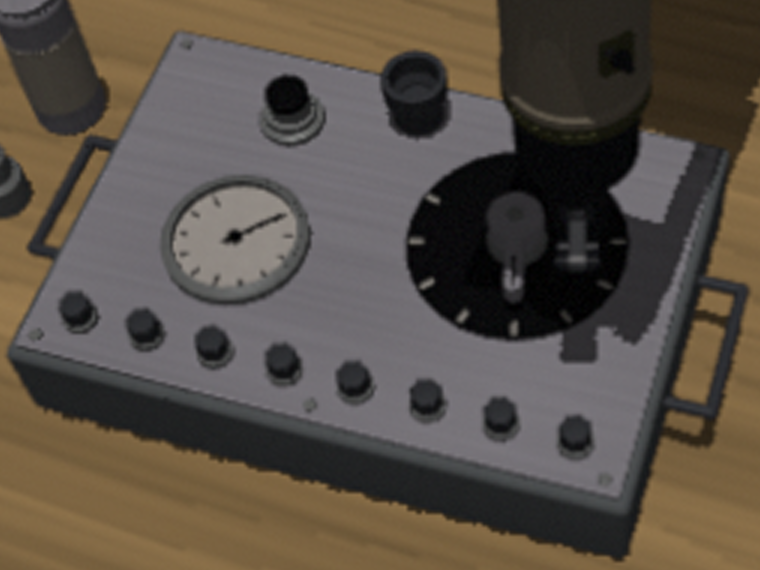

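The fingertip is down beside the lever at crop (577,240), and the lever at (514,270) hasn't been touched. I close in on it slowly.

```bash
python3 -m inch '[{"tx":0.003,"ty":-0.004,"tz":0.002,"rx":0,"ry":0,"rz":0,"grip":1},{"tx":0.006,"ty":-0.008,"tz":0.004,"rx":0,"ry":0,"rz":0,"grip":1},{"tx":0.008,"ty":-0.013,"tz":0.005,"rx":0,"ry":0,"rz":0,"grip":1},{"tx":0.01,"ty":-0.018,"tz":0.005,"rx":0,"ry":0,"rz":0,"grip":1},{"tx":0.01,"ty":-0.021,"tz":0.005,"rx":0,"ry":0,"rz":0,"grip":1}]'
python3 -c "
from h import *
s=st()
for th in (18.7,14,10,6,3,0,-3):print(th,tgt(th)-s['tcp_pos'][:2])
"
```

```text
t: 3.78
tcp_pos: [0.6027, -0.0003, 0.1136]
orientation: [0.697, -0.115, 0.698, 0.116]
force: [0.1, -0.5, 0.5]
gripper_width: 0.0001
t 3.78 tcp [ 6.027e-01 -3.000e-04  1.136e-01] F [ 0.12 -0.46  0.5 ] w 0.0001 jawdeg 18.8 tool x [-0.001  0.    -1.   ] q [-0.09  0.19  1.58  0.    1.37 -0.41]
18.7 [-0.00235356 -0.00244848]
14 [ 6.23759885e-05 -5.58558001e-03]
10 [ 0.00191021 -0.00840394]
6 [ 0.00355694 -0.01134433]
3 [ 0.00465515 -0.01362111]
0 [ 0.0056327  -0.01595224]
-3 [ 0.00648691 -0.01833134]
```

```bash
python3 -m inch '[{"tx":-0.001,"ty":-0.002,"tz":-0.002,"rx":0,"ry":0,"rz":-1,"grip":1},{"tx":-0.001,"ty":-0.004,"tz":-0.003,"rx":0,"ry":0,"rz":-3,"grip":1},{"tx":0,"ty":-0.0055,"tz":-0.004,"rx":0,"ry":0,"rz":-5,"grip":1},{"tx":0.001,"ty":-0.007,"tz":-0.004,"rx":0,"ry":0,"rz":-7,"grip":1},{"tx":0.002,"ty":-0.0085,"tz":-0.004,"rx":0,"ry":0,"rz":-9,"grip":1}]'
python3 -c "
from h import *
s=st()
for th in (10,6,3,0,-3):print(th,tgt(th)-s['tcp_pos'][:2])
"
```

```text
t: 4.2
tcp_pos: [0.6044, -0.0092, 0.1094]
orientation: [0.704, -0.059, 0.705, 0.059]
force: [-0.4, -0.1, 0.9]
gripper_width: 0.0
t 4.2 tcp [ 0.6044 -0.0092  0.1094] F [-0.41 -0.12  0.9 ] w 0.0 jawdeg 9.6 tool x [-0.001  0.    -1.   ] q [-0.1   0.2   1.58  0.    1.36 -0.27]
10 [0.0001422  0.00045311]
6 [ 0.00178893 -0.00248728]
3 [ 0.00288714 -0.00476406]
0 [ 0.00386469 -0.00709519]
-3 [ 0.0047189  -0.00947429]
```

```bash
python3 -m inch '[{"tx":0.001,"ty":-0.0015,"tz":0,"rx":0,"ry":0,"rz":-2,"grip":1},{"tx":0.002,"ty":-0.0025,"tz":0,"rx":0,"ry":0,"rz":-4,"grip":1},{"tx":0.0025,"ty":-0.0035,"tz":0,"rx":0,"ry":0,"rz":-5,"grip":1},{"tx":0.003,"ty":-0.0045,"tz":0,"rx":0,"ry":0,"rz":-7,"grip":1},{"tx":0.003,"ty":-0.0045,"tz":0,"rx":0,"ry":0,"rz":-7,"grip":1}]'
python3 -c "
from h import *
s=st()
p=shot('scene','scene3')
im=cv2.resize(p['image'],None,fx=5,fy=5,interpolation=2)[1050:1450,1200:1700];cv2.imwrite('pics/scz3.png',im)
for th in (3,0,-3,-6):print(th,tgt(th)-s['tcp_pos'][:2])
"
```

```text
t: 4.62
tcp_pos: [0.6074, -0.0141, 0.1093]
orientation: [0.707, -0.015, 0.707, 0.016]
force: [-0.2, 1.2, -0.4]
gripper_width: -0.0
t 4.62 tcp [ 0.6074 -0.0141  0.1093] F [-0.16  1.23 -0.37] w -0.0 jawdeg 2.5 tool x [-0.001  0.    -1.   ] q [-0.11  0.21  1.57  0.    1.37 -0.15]
3 [-3.52197803e-05  8.71296440e-05]
0 [ 0.00094233 -0.00224401]
-3 [ 0.00179654 -0.00462311]
-6 [ 0.00252506 -0.00704365]
```

View pics/scz3.png

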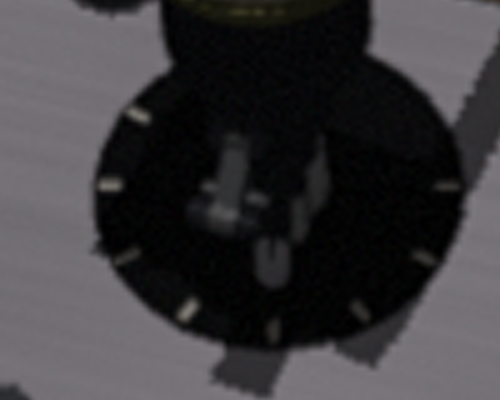

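```bash
python3 -c "
from h import *
p=shot('scene');s=st()
im=p['image'][200:300,235:345].astype(float);im=255*(im/255)**.45
im=cv2.resize(np.clip(im,0,255).astype(np.uint8),None,fx=6,fy=6,interpolation=2)
def mk(P,c):
    u,v=proj(p,P);cv2.circle(im,(int((u-235+.5)*6),int((v-200+.5)*6)),4,c,-1)
mk(s['tcp_pos'],(0,0,255))
mk([*AX,.127],(0,255,0))
for th,c in((18.7,(255,0,0)),(3,(255,255,0))):
  a=np.radians(th);mk([AX[0]+.058*np.cos(a),AX[1]+.058*np.sin(a),.125],c)
cv2.imwrite('pics/scz4.png',im)
"
```

```text
t 4.72 tcp [ 0.6073 -0.0138  0.1093] F [-0.5  -0.4  -0.06] w -0.0001 jawdeg 2.7 tool x [-0.001  0.001 -1.   ] q [-0.11  0.21  1.57  0.    1.37 -0.15]
```

View pics/scz4.png

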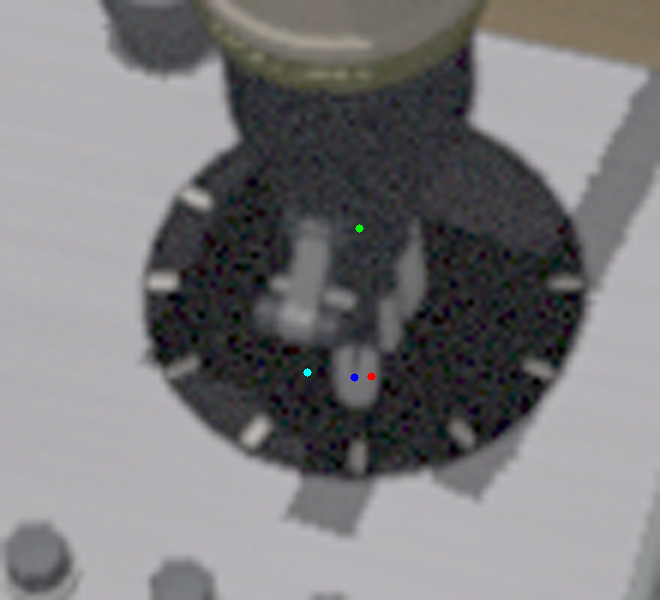

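```bash
python3 -c "
from h import *
p=shot('wrist','wrist1')
im=255*(p['image']/255.)**.5;cv2.imwrite('pics/wrist1.png',im.astype(np.uint8))
p=shot('top')
for l in ('lever','lever_end'):
  r=env.look_for(p,l);print(l,[(c2w(p,x['point']),x['confidence']) for x in r])
im=255*(p['image'][160:280,280:420]/255.)**.5
cv2.imwrite('pics/top5.png',cv2.resize(im.astype(np.uint8),None,fx=5,fy=5,interpolation=2))
"
```

```text
lever [(array([ 0.55766986, -0.0378623 ,  0.13082351]), 0.74)]
lever_end [(array([ 0.51810015, -0.22857856,  0.1276231 ]), 0.23)]
```

View pics/wrist1.png

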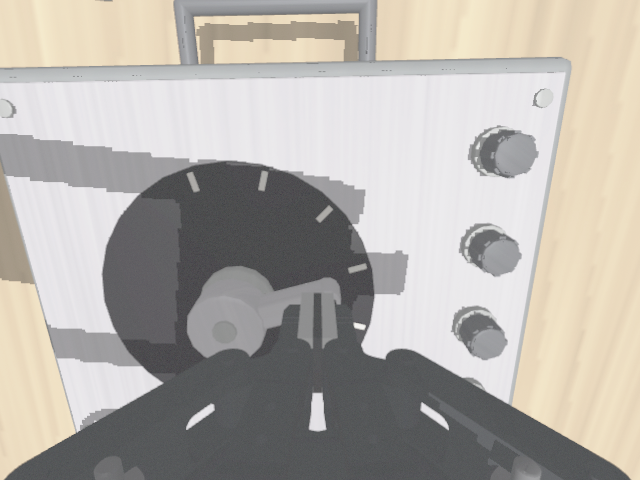

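View pics/top5.png

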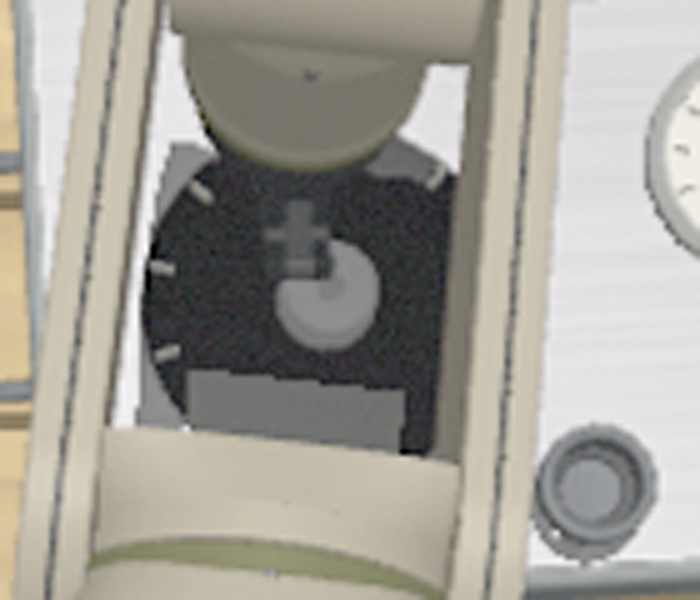

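```bash
python3 -c "
from h import *
p=shot('wrist');s=st()
print('cam',ray(p,320,240))
print('tcp',proj(p,s['tcp_pos']),'axis top',proj(p,[*AX,.127]))
for n in range(1,9):
  a=np.radians(108.7-30*(n-1));print(n,np.round(proj(p,[AX[0]+.07*np.cos(a),AX[1]+.07*np.sin(a),.093])))
for th in (18.7,10,0,-11.3):
  a=np.radians(th);print(th,np.round(proj(p,[AX[0]+.058*np.cos(a),AX[1]+.058*np.sin(a),.125])))
im=255*(p['image']/255.)**.4
cv2.imwrite('pics/wrist2.png',cv2.resize(im[220:360,160:400].astype(np.uint8),None,fx=3,fy=3,interpolation=2))
"
```

```text
t 4.97 tcp [ 0.6074 -0.0136  0.1094] F [ 0.14 -0.6   0.66] w -0.0004 jawdeg 2.6 tool x [-0.001  0.001 -1.   ] q [-0.11  0.21  1.57  0.    1.37 -0.15]
cam (array([0.60479701, 0.06421685, 0.28286392]), array([ 0.02182177, -0.30609529, -0.95178479]))
tcp (np.float64(315.2059494050782), np.float64(280.5519419250779)) axis top (np.float64(222.2697689662271), np.float64(329.870985269283))
1 [191. 180.]
2 [261. 179.]
3 [322. 212.]
4 [355. 266.]
5 [355. 324.]
6 [324. 369.]
7 [275. 395.]
8 [217. 395.]
18.7 [338. 298.]
10 [341. 314.]
0 [341. 332.]
-11.3 [338. 352.]
```

View pics/wrist2.png

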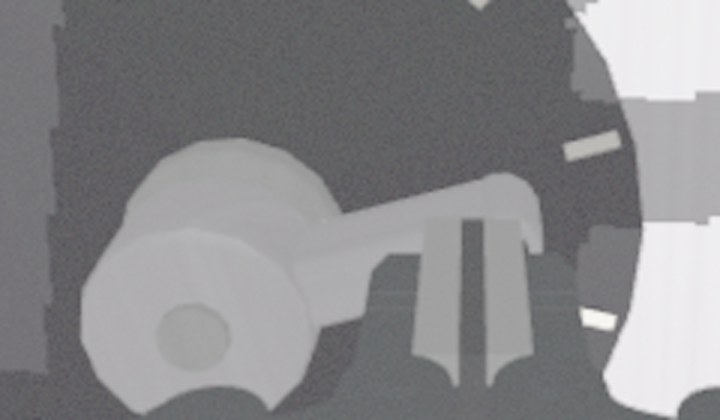

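```bash
python3 -c "
from h import *
p=shot('wrist');s=st()
for h in (0,.01,.02,.03):
  print(h,np.round(proj(p,s['tcp_pos']+[0,0,h]),1),[np.round(proj(p,s['tcp_pos']+[0,dy,h]),1) for dy in (-.011,.011)])
for th in (18.7,):
  a=np.radians(th);n=np.array([-np.sin(a),np.cos(a)])
  for z in(.107,.125):
    for sg in(-1,1):
      print(z,sg,[np.round(proj(p,[*(AX+r*np.array([np.cos(a),np.sin(a)])+sg*.0065*n),z])) for r in (.03,.045,.055)])
"
```

```text
t 5.02 tcp [ 0.6074 -0.0136  0.1094] F [-0.11 -0.11 -0.39] w 0.0 jawdeg 2.6 tool x [-0.001  0.001 -1.   ] q [-0.11  0.21  1.57  0.    1.37 -0.15]
0 [315.2 280.6] [array([314.3, 299.8]), array([316.2, 260.7])]
0.01 [315.1 289. ] [array([314.1, 309.1]), array([316.1, 268.2])]
0.02 [315.  298.4] [array([314. , 319.4]), array([316.1, 276.5])]
0.03 [314.9 308.9] [array([313.8, 330.9]), array([316. , 285.9])]
0.107 -1 [array([288., 306.]), array([315., 299.]), array([334., 295.])]
0.107 1 [array([281., 285.]), array([308., 278.]), array([327., 273.])]
0.125 -1 [array([286., 324.]), array([315., 316.]), array([335., 311.])]
0.125 1 [array([277., 301.]), array([308., 293.]), array([328., 288.])]
```

The images and the geometry disagree: the fingertip looks as if it is above the lever, and I feel no force. I back off sideways and measure where the tip really is.

```bash
python3 -m inch '[{"tx":0,"ty":0.006,"tz":0,"rx":0,"ry":0,"rz":0,"grip":1},{"tx":0,"ty":0.014,"tz":0,"rx":0,"ry":0,"rz":0,"grip":1},{"tx":0,"ty":0.024,"tz":0,"rx":0,"ry":0,"rz":0,"grip":1},{"tx":0,"ty":0.034,"tz":0,"rx":0,"ry":0,"rz":0,"grip":1},{"tx":0,"ty":0.04,"tz":0,"rx":0,"ry":0,"rz":0,"grip":1}]'
python3 -c "
from h import *
p=shot('wrist');s=st()
im=255*(p['image']/255.)**.4
im=cv2.resize(im[220:400,200:440].astype(np.uint8),None,fx=3,fy=3,interpolation=2)
cv2.imwrite('pics/wrist3.png',im)
p=shot('scene');s=st()
im=p['image'][180:300,235:365].astype(float);im=255*(im/255)**.4
im=cv2.resize(np.clip(im,0,255).astype(np.uint8),None,fx=5,fy=5,interpolation=2)
def mk(P,c):
    u,v=proj(p,P);cv2.circle(im,(int((u-235+.5)*5),int((v-180+.5)*5)),2,c,-1)
for h in range(5): mk(s['tcp_pos']+[.0,0,h*.01],(0,0,255))
mk(s['tcp_pos']+[.0,.011,0],(0,255,255))
mk(s['tcp_pos']+[.0,-.011,0],(0,255,255))
cv2.imwrite('pics/scz5.png',im)
"
```

```text
t: 5.43
tcp_pos: [0.6073, 0.0283, 0.1094]
orientation: [0.707, -0.016, 0.707, 0.017]
force: [-0.4, -1.1, -0.2]
gripper_width: -0.0005
t 5.48 tcp [0.6073 0.029  0.1094] F [-0.47  0.84  0.05] w -0.0001 jawdeg 2.7 tool x [-0.001  0.001 -1.   ] q [-0.04  0.21  1.57  0.    1.37 -0.09]
t 5.53 tcp [0.6073 0.0281 0.1094] F [ 0.07 -0.48  0.23] w 0.0 jawdeg 2.7 tool x [-0.001  0.001 -1.   ] q [-0.04  0.21  1.57  0.    1.37 -0.09]
```

View pics/wrist3.png

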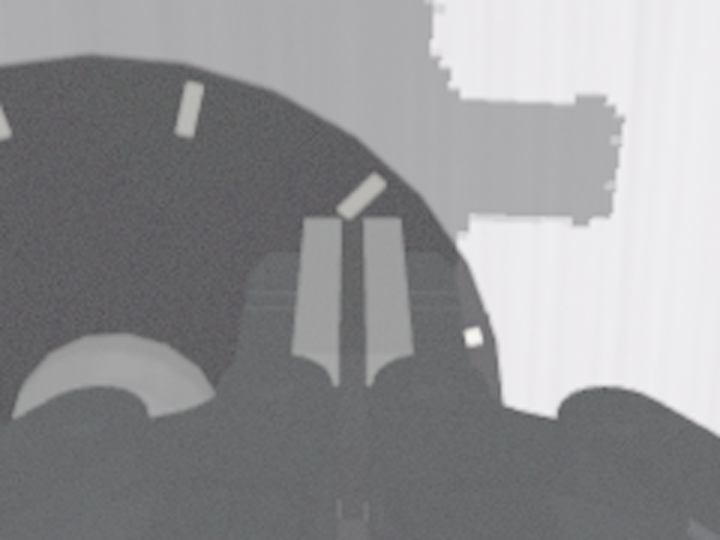

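View pics/scz5.png

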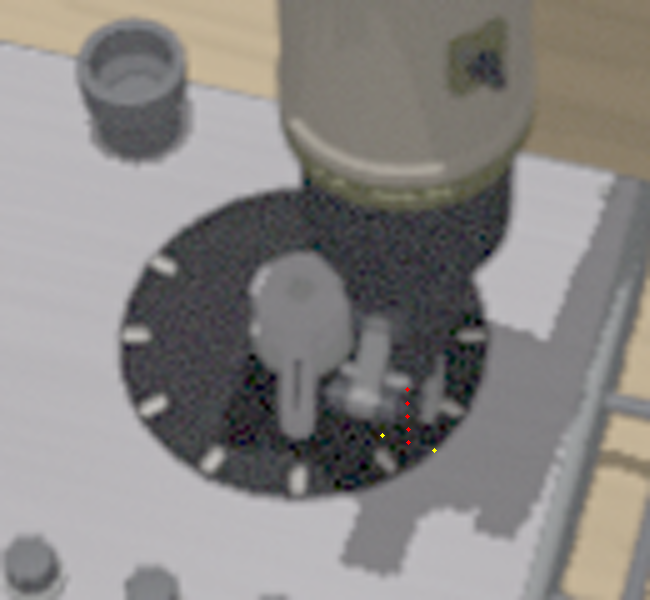

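```bash
python3 -m inch '[{"tx":0.01,"ty":0.006,"tz":0.006,"rx":0,"ry":0,"rz":0,"grip":1},{"tx":0.025,"ty":0.014,"tz":0.02,"rx":0,"ry":0,"rz":0,"grip":1},{"tx":0.04,"ty":0.024,"tz":0.03,"rx":0,"ry":0,"rz":0,"grip":1},{"tx":0.04,"ty":0.026,"tz":0.03,"rx":0,"ry":0,"rz":0,"grip":1},{"tx":0.04,"ty":0.026,"tz":0.03,"rx":0,"ry":0,"rz":0,"grip":1}]'
cat > two.py <<'E'
from h import *
import sys
s=st()
def mk(im,p,P,c,u0,v0,f):
    u,v=proj(p,P);cv2.circle(im,(int((u-u0+.5)*f),int((v-v0+.5)*f)),2,c,-1)
out=[]
for cam,(u0,v0,w,h) in (('wrist',(240,220,160,180)),('scene',(260,170,140,160))):
    p=shot(cam)
    im=255*(p['image'][v0:v0+h,u0:u0+w]/255.)**.5
    im=cv2.resize(im.astype(np.uint8),(560//2*1 if 0 else 390,int(390*h/w)),interpolation=2);f=390/w
    for k in range(4): mk(im,p,s['tcp_pos']+[0,0,k*.01],(0,0,255),u0,v0,f)
    for d in(-.011,.011): mk(im,p,s['tcp_pos']+[0,d,0],(0,255,255),u0,v0,f)
    out.append(im)
H=max(o.shape[0] for o in out)
cv2.imwrite('pics/'+sys.argv[1]+'.png',np.hstack([cv2.copyMakeBorder(o,0,H-o.shape[0],0,5,0) for o in out]))
E
python3 two.py two1
```

```text
t: 5.95
tcp_pos: [0.6481, 0.0546, 0.1399]
orientation: [0.707, -0.017, 0.707, 0.018]
force: [-0.7, -0.5, 0.3]
gripper_width: -0.0001
t 5.95 tcp [0.6481 0.0546 0.1399] F [-0.72 -0.49  0.28] w -0.0001 jawdeg 2.8 tool x [ 0.     0.001 -1.   ] q [ 0.    0.3   1.41  0.    1.44 -0.04]
```

View pics/two1.png

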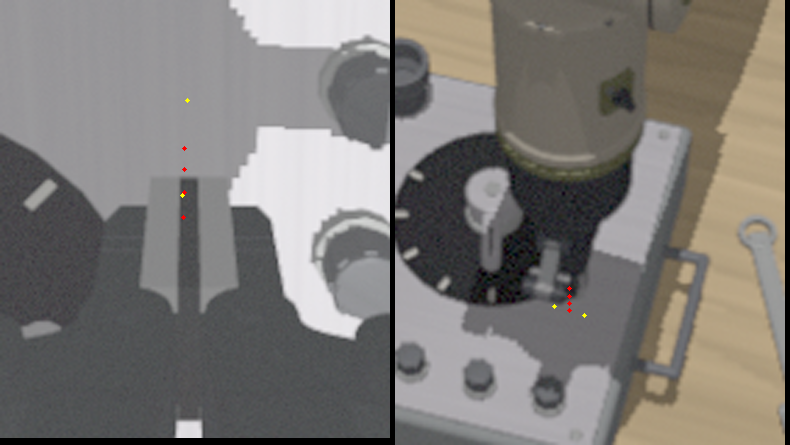

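The scene view puts the visible fingertips about 2 to 4 cm above the reported TCP. I settle it by touching the bare panel gently at a free spot.

```bash
python3 -m inch '[{"tx":0,"ty":0,"tz":-0.01,"rx":0,"ry":0,"rz":0,"grip":1},{"tx":0,"ty":0,"tz":-0.02,"rx":0,"ry":0,"rz":0,"grip":1},{"tx":0,"ty":0,"tz":-0.03,"rx":0,"ry":0,"rz":0,"grip":1},{"tx":0,"ty":0,"tz":-0.038,"rx":0,"ry":0,"rz":0,"grip":1},{"tx":0,"ty":0,"tz":-0.042,"rx":0,"ry":0,"rz":0,"grip":1}]'
python3 two.py two2
python3 -m inch '[{"tx":0,"ty":0,"tz":-0.001,"rx":0,"ry":0,"rz":0,"grip":1},{"tx":0,"ty":0,"tz":-0.002,"rx":0,"ry":0,"rz":0,"grip":1},{"tx":0,"ty":0,"tz":-0.003,"rx":0,"ry":0,"rz":0,"grip":1},{"tx":0,"ty":0,"tz":-0.004,"rx":0,"ry":0,"rz":0,"grip":1},{"tx":0,"ty":0,"tz":-0.005,"rx":0,"ry":0,"rz":0,"grip":1}]'
```

```text
t: 6.47
tcp_pos: [0.6447, 0.0536, 0.0934]
orientation: [0.705, -0.017, 0.709, 0.017]
force: [0.9, 0.1, -0.8]
gripper_width: 0.0
t 6.47 tcp [0.6447 0.0536 0.0934] F [ 0.93  0.11 -0.82] w 0.0 jawdeg 2.7 tool x [-0.006  0.    -1.   ] q [ 0.    0.33  1.45  0.    1.36 -0.04]
t: 6.98
tcp_pos: [0.6456, 0.0537, 0.0898]
orientation: [0.705, -0.017, 0.709, 0.017]
force: [-0.4, 0.5, 0.0]
gripper_width: -0.0001
```

View pics/two2.png

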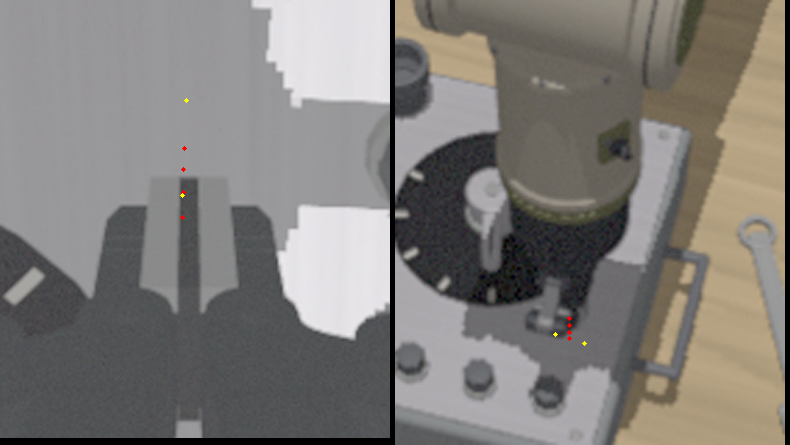

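```bash
python3 -m inch '[{"tx":0,"ty":0,"tz":-0.002,"rx":0,"ry":0,"rz":0,"grip":1},{"tx":0,"ty":0,"tz":-0.004,"rx":0,"ry":0,"rz":0,"grip":1},{"tx":0,"ty":0,"tz":-0.006,"rx":0,"ry":0,"rz":0,"grip":1},{"tx":0,"ty":0,"tz":-0.008,"rx":0,"ry":0,"rz":0,"grip":1},{"tx":0,"ty":0,"tz":-0.009,"rx":0,"ry":0,"rz":0,"grip":1}]'
python3 two.py two3
```

```text
t: 7.4
tcp_pos: [0.6453, 0.0537, 0.0803]
orientation: [0.705, -0.017, 0.709, 0.017]
force: [0.9, -0.6, 0.7]
gripper_width: -0.0002
t 7.4 tcp [0.6453 0.0537 0.0803] F [ 0.95 -0.56  0.68] w -0.0002 jawdeg 2.8 tool x [-0.005  0.    -1.   ] q [ 0.    0.34  1.46  0.    1.34 -0.04]
```

View pics/two3.png

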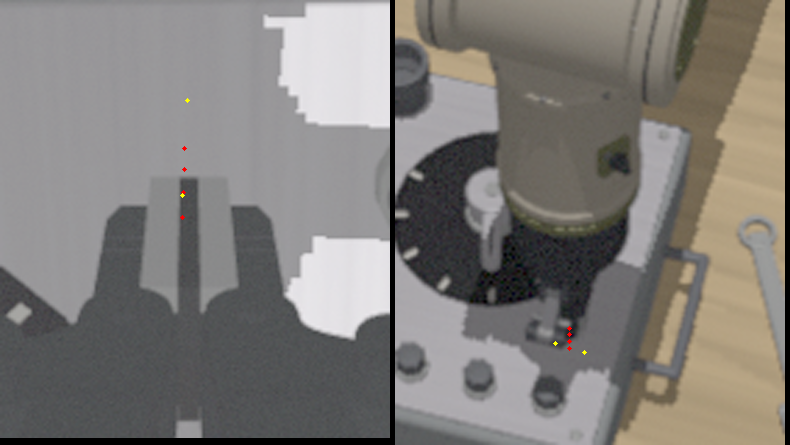

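No force even with the reported TCP 10 mm below the panel, so the tip really is higher. I keep feeling down in small steps.

```bash
python3 -m inch '[{"tx":0,"ty":0,"tz":-0.0015,"rx":0,"ry":0,"rz":0,"grip":1},{"tx":0,"ty":0,"tz":-0.003,"rx":0,"ry":0,"rz":0,"grip":1},{"tx":0,"ty":0,"tz":-0.0045,"rx":0,"ry":0,"rz":0,"grip":1},{"tx":0,"ty":0,"tz":-0.006,"rx":0,"ry":0,"rz":0,"grip":1},{"tx":0,"ty":0,"tz":-0.006,"rx":0,"ry":0,"rz":0,"grip":1}]'
```

```text
t: 7.92
tcp_pos: [0.6449, 0.0537, 0.0738]
orientation: [0.705, -0.017, 0.709, 0.017]
force: [0.7, 0.1, -0.5]
gripper_width: -0.0001
```

```bash
python3 -m inch '[{"tx":0,"ty":0,"tz":-0.0015,"rx":0,"ry":0,"rz":0,"grip":1},{"tx":0,"ty":0,"tz":-0.003,"rx":0,"ry":0,"rz":0,"grip":1},{"tx":0,"ty":0,"tz":-0.0045,"rx":0,"ry":0,"rz":0,"grip":1},{"tx":0,"ty":0,"tz":-0.005,"rx":0,"ry":0,"rz":0,"grip":1},{"tx":0,"ty":0,"tz":-0.005,"rx":0,"ry":0,"rz":0,"grip":1}]'; python3 two.py two4
```

```text
t: 8.33
tcp_pos: [0.6448, 0.0537, 0.0686]
orientation: [0.705, -0.017, 0.709, 0.017]
force: [0.1, 0.5, -0.0]
gripper_width: 0.0
t 8.33 tcp [0.6448 0.0537 0.0686] F [ 0.06  0.5  -0.03] w 0.0 jawdeg 2.8 tool x [-0.007  0.    -1.   ] q [ 0.    0.35  1.47  0.    1.32 -0.04]
```

View pics/two4.png

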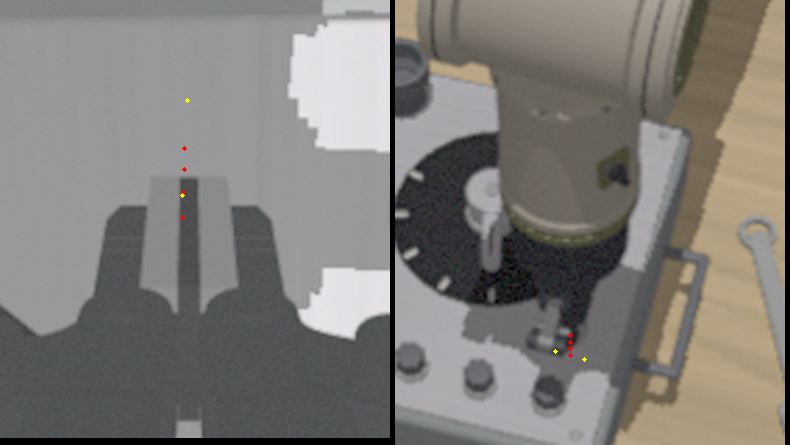

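```bash
python3 -m inch '[{"tx":0,"ty":0,"tz":-0.0015,"rx":0,"ry":0,"rz":0,"grip":1},{"tx":0,"ty":0,"tz":-0.003,"rx":0,"ry":0,"rz":0,"grip":1},{"tx":0,"ty":0,"tz":-0.0045,"rx":0,"ry":0,"rz":0,"grip":1},{"tx":0,"ty":0,"tz":-0.006,"rx":0,"ry":0,"rz":0,"grip":1},{"tx":0,"ty":0,"tz":-0.006,"rx":0,"ry":0,"rz":0,"grip":1}]'
```

```text
t: 8.85
tcp_pos: [0.6446, 0.0537, 0.0623]
orientation: [0.704, -0.017, 0.709, 0.017]
force: [-1.3, -0.3, 0.8]
gripper_width: 0.0002
```

```bash
python3 -m inch '[{"tx":0,"ty":0,"tz":-0.001,"rx":0,"ry":0,"rz":0,"grip":1},{"tx":0,"ty":0,"tz":-0.002,"rx":0,"ry":0,"rz":0,"grip":1},{"tx":0,"ty":0,"tz":-0.003,"rx":0,"ry":0,"rz":0,"grip":1},{"tx":0,"ty":0,"tz":-0.004,"rx":0,"ry":0,"rz":0,"grip":1},{"tx":0,"ty":0,"tz":-0.004,"rx":0,"ry":0,"rz":0,"grip":1}]'; python3 two.py two5
```

```text
t: 9.27
tcp_pos: [0.6447, 0.0537, 0.059]
orientation: [0.705, -0.017, 0.709, 0.017]
force: [-2.7, 0.6, 4.8]
gripper_width: 0.0001
t 9.27 tcp [0.6447 0.0537 0.059 ] F [-2.67  0.56  4.78] w 0.0001 jawdeg 2.8 tool x [-0.007  0.    -1.   ] q [ 0.    0.36  1.48  0.    1.31 -0.04]
```

View pics/two5.png

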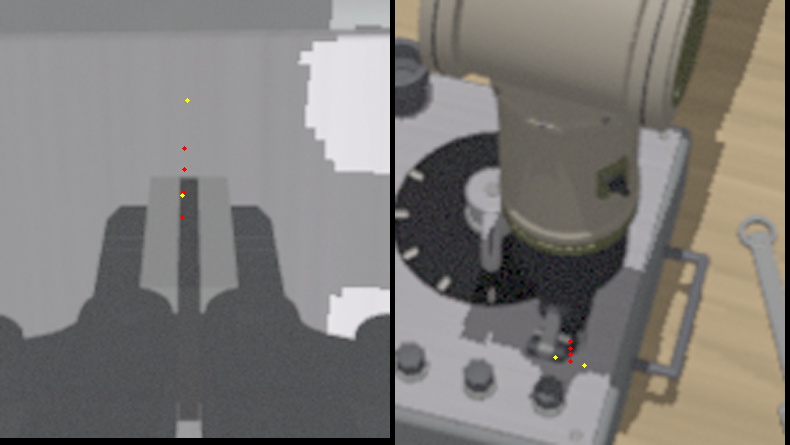

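Contact: 4.8 N with the reported TCP at z = 0.059, and the panel is at 0.090. The real fingertips are therefore about 31 mm above the reported TCP, and the earlier approach passed over the lever. I redo it with tip z = tcp z + 0.031.

```bash
python3 -m inch '[{"tx":0,"ty":0,"tz":0.012,"rx":0,"ry":0,"rz":3,"grip":1},{"tx":-0.01,"ty":-0.005,"tz":0.022,"rx":0,"ry":0,"rz":7,"grip":1},{"tx":-0.025,"ty":-0.014,"tz":0.022,"rx":0,"ry":0,"rz":12,"grip":1},{"tx":-0.04,"ty":-0.024,"tz":0.022,"rx":0,"ry":0,"rz":16,"grip":1},{"tx":-0.048,"ty":-0.032,"tz":0.022,"rx":0,"ry":0,"rz":16,"grip":1}]'
python3 -c "
from h import *
s=st()
p=shot('wrist')
im=255*(p['image']/255.)**.4
im=cv2.resize(im[220:400,160:400].astype(np.uint8),None,fx=3,fy=3,interpolation=2)
cv2.imwrite('pics/wrist4.png',im)
for th in (18.7,10):print(th,tgt(th)-s['tcp_pos'][:2])
"
```

```text
t: 9.78
tcp_pos: [0.5956, 0.0213, 0.081]
orientation: [0.695, -0.117, 0.7, 0.116]
force: [-0.7, 0.1, 0.4]
gripper_width: 0.0003
t 9.78 tcp [0.5956 0.0213 0.081 ] F [-0.71  0.14  0.39] w 0.0003 jawdeg 19.0 tool x [-0.007 -0.002 -1.   ] q [-0.05  0.21  1.62 -0.    1.32 -0.38]
18.7 [ 0.00468593 -0.02406678]
10 [ 0.0089497  -0.03002224]
```

View pics/wrist4.png

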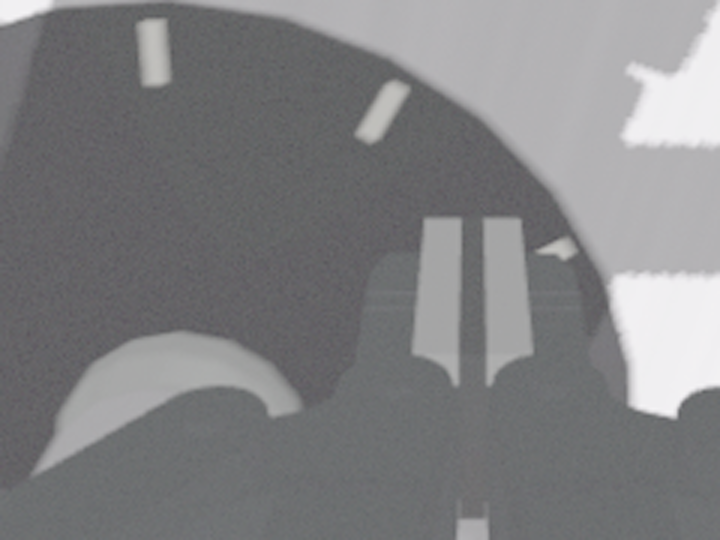

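```bash
python3 -m inch '[{"tx":0.001,"ty":-0.005,"tz":0,"rx":0,"ry":0,"rz":0,"grip":1},{"tx":0.002,"ty":-0.01,"tz":0,"rx":0,"ry":0,"rz":0,"grip":1},{"tx":0.003,"ty":-0.014,"tz":0,"rx":0,"ry":0,"rz":0,"grip":1},{"tx":0.004,"ty":-0.017,"tz":0,"rx":0,"ry":0,"rz":0,"grip":1},{"tx":0.004,"ty":-0.019,"tz":0,"rx":0,"ry":0,"rz":0,"grip":1}]'
python3 -c "
from h import *
s=st()
for th in (18.7,14,10,6,3,0,-3):print(th,tgt(th)-s['tcp_pos'][:2])
"
```

```text
t: 10.25
tcp_pos: [0.5994, 0.0005, 0.0807]
orientation: [0.695, -0.115, 0.701, 0.114]
force: [-0.1, 0.6, -0.4]
gripper_width: -0.0003
t 10.25 tcp [5.994e-01 5.000e-04 8.070e-02] F [-0.15  0.57 -0.43] w -0.0003 jawdeg 18.6 tool x [-0.008 -0.002 -1.   ] q [-0.08  0.22  1.61 -0.    1.32 -0.41]
18.7 [ 0.00090437 -0.0033019 ]
14 [ 0.00332031 -0.00643901]
10 [ 0.00516814 -0.00925736]
6 [ 0.00681487 -0.01219775]
3 [ 0.00791308 -0.01447453]
0 [ 0.00889063 -0.01680567]
-3 [ 0.00974484 -0.01918477]
```

```bash
python3 -m inch '[{"tx":0.001,"ty":-0.0025,"tz":0,"rx":0,"ry":0,"rz":-1,"grip":1},{"tx":0.002,"ty":-0.0045,"tz":0,"rx":0,"ry":0,"rz":-3,"grip":1},{"tx":0.0035,"ty":-0.0065,"tz":0,"rx":0,"ry":0,"rz":-5,"grip":1},{"tx":0.0045,"ty":-0.008,"tz":0,"rx":0,"ry":0,"rz":-7,"grip":1},{"tx":0.005,"ty":-0.0095,"tz":0,"rx":0,"ry":0,"rz":-9,"grip":1}]'
python3 -c "
from h import *
s=st()
for th in (10,6,3,0,-3,-6):print(th,tgt(th)-s['tcp_pos'][:2])
"
```

```text
t: 10.67
tcp_pos: [0.6046, -0.008, 0.0805]
orientation: [0.702, -0.058, 0.708, 0.059]
force: [1.7, 4.9, 0.3]
gripper_width: -0.0002
t 10.67 tcp [ 0.6046 -0.008   0.0805] F [1.66 4.87 0.32] w -0.0002 jawdeg 9.5 tool x [-0.008  0.001 -1.   ] q [-0.1   0.24  1.59 -0.    1.32 -0.26]
10 [-1.04124025e-05 -7.92575170e-04]
6 [ 0.00163632 -0.00373296]
3 [ 0.00273453 -0.00600974]
0 [ 0.00371208 -0.00834088]
-3 [ 0.00456629 -0.01071998]
-6 [ 0.00529482 -0.01314053]
```

About 5 N against the lever, which matches the detent. I push on through the first crest.

```bash
python3 -m inch '[{"tx":0.001,"ty":-0.0025,"tz":0,"rx":0,"ry":0,"rz":-2,"grip":1},{"tx":0.002,"ty":-0.0045,"tz":0,"rx":0,"ry":0,"rz":-4,"grip":1},{"tx":0.003,"ty":-0.006,"tz":0,"rx":0,"ry":0,"rz":-6,"grip":1},{"tx":0.0035,"ty":-0.0075,"tz":0,"rx":0,"ry":0,"rz":-8,"grip":1},{"tx":0.0035,"ty":-0.0085,"tz":0,"rx":0,"ry":0,"rz":-9,"grip":1}]'
python3 -c "
from h import *
s=st()
for th in (0,-3,-6,-11.3,-20,-28):print(th,tgt(th)-s['tcp_pos'][:2])
p=shot('scene')
im=255*(p['image'][200:300,235:345]/255.)**.45
cv2.imwrite('pics/scz6.png',cv2.resize(im.astype(np.uint8),None,fx=6,fy=6,interpolation=2))
"
```

```text
t: 11.08
tcp_pos: [0.6084, -0.0165, 0.0804]
orientation: [0.704, -0.001, 0.71, 0.003]
force: [0.2, -0.8, 0.4]
gripper_width: -0.0
t 11.08 tcp [ 0.6084 -0.0165  0.0804] F [ 0.23 -0.78  0.42] w -0.0 jawdeg 0.3 tool x [-0.008  0.002 -1.   ] q [-0.11  0.25  1.58  0.    1.32 -0.12]
0 [-6.22070512e-05  1.72427780e-04]
-3 [ 0.000792   -0.00220667]
-6 [ 0.00152053 -0.00462722]
-11.3 [ 0.00249451 -0.00898439]
-20 [ 0.00320931 -0.01627386]
-28 [ 0.00288619 -0.02300221]
```

View pics/scz6.png

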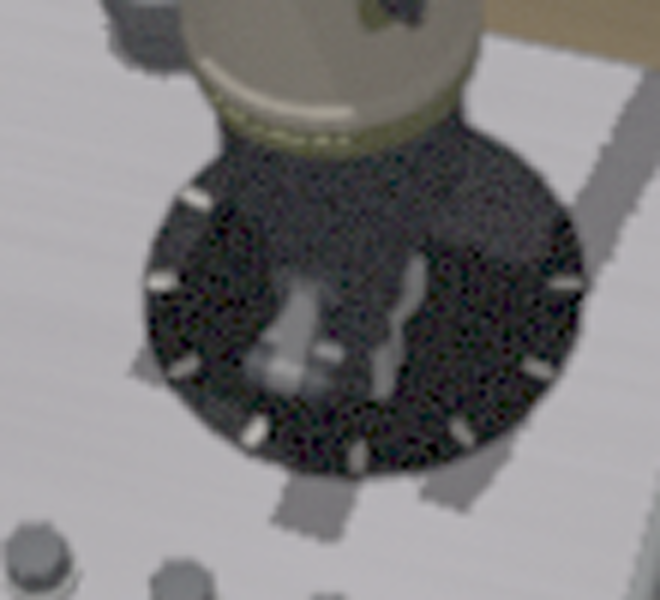

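The force dropped to zero, so it has clicked into station 5. Now the second click, again with small steps.

```bash
python3 -m inch '[{"tx":0.001,"ty":-0.003,"tz":0,"rx":0,"ry":0,"rz":-4,"grip":1},{"tx":0.002,"ty":-0.006,"tz":0,"rx":0,"ry":0,"rz":-8,"grip":1},{"tx":0.0025,"ty":-0.009,"tz":0,"rx":0,"ry":0,"rz":-11,"grip":1},{"tx":0.003,"ty":-0.012,"tz":0,"rx":0,"ry":0,"rz":-14,"grip":1},{"tx":0.003,"ty":-0.014,"tz":0,"rx":0,"ry":0,"rz":-17,"grip":1}]'
python3 -c "
from h import *
s=st()
for th in (-17,-20,-23,-26,-30,-33):print(th,tgt(th)-s['tcp_pos'][:2])
"
```

```text
t: 11.55
tcp_pos: [0.6117, -0.03, 0.0804]
orientation: [0.697, 0.105, 0.702, -0.102]
force: [2.0, 3.9, -0.2]
gripper_width: -0.0001
t 11.55 tcp [ 0.6117 -0.03    0.0804] F [ 2.    3.91 -0.25] w -0.0001 jawdeg -16.8 tool x [-0.007  0.005 -1.   ] q [-0.14  0.25  1.57  0.    1.32  0.16]
-17 [-0.00020703 -0.00017511]
-20 [-8.57246841e-05 -2.70000156e-03]
-23 [-9.67319738e-05 -5.22778182e-03]
-26 [-0.00024002 -0.00775152]
-30 [-0.0006361  -0.01109827]
-33 [-0.00108589 -0.01358574]
```

```bash
python3 -m inch '[{"tx":0,"ty":-0.002,"tz":0,"rx":0,"ry":0,"rz":-2,"grip":1},{"tx":0,"ty":-0.004,"tz":0,"rx":0,"ry":0,"rz":-5,"grip":1},{"tx":0,"ty":-0.006,"tz":0,"rx":0,"ry":0,"rz":-8,"grip":1},{"tx":0,"ty":-0.0075,"tz":0,"rx":0,"ry":0,"rz":-10,"grip":1},{"tx":0,"ty":-0.009,"tz":0,"rx":0,"ry":0,"rz":-11,"grip":1}]'
python3 -c "
from h import *
s=st()
for th in (-26,-28,-30,-33):print(th,tgt(th)-s['tcp_pos'][:2])
p=shot('wrist')
im=255*(p['image']/255.)**.4
im=cv2.resize(im[220:460,160:440].astype(np.uint8),None,fx=2.5,fy=2.5,interpolation=2)
cv2.imwrite('pics/wrist5.png',im)
"
```

```text
t: 11.97
tcp_pos: [0.6119, -0.0387, 0.0804]
orientation: [0.684, 0.172, 0.689, -0.168]
force: [-0.8, 1.2, -0.1]
gripper_width: -0.0001
t 11.97 tcp [ 0.6119 -0.0387  0.0804] F [-0.84  1.15 -0.14] w -0.0001 jawdeg -27.9 tool x [-0.005  0.007 -1.   ] q [-0.15  0.26  1.57  0.01  1.32  0.33]
-26 [-0.00048141  0.00086881]
-28 [-0.00065024 -0.00080802]
-30 [-0.00087749 -0.00247794]
-33 [-0.00132727 -0.0049654 ]
```

View pics/wrist5.png

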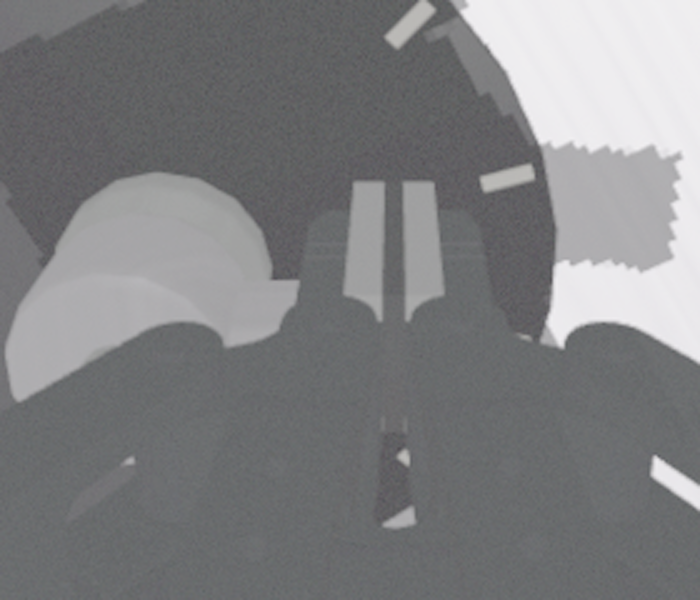

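The force has dropped again. I back off and look at the lever.

```bash
python3 -m inch '[{"tx":0.004,"ty":0.008,"tz":0,"rx":0,"ry":0,"rz":0,"grip":1},{"tx":0.008,"ty":0.016,"tz":0.004,"rx":0,"ry":0,"rz":0,"grip":1},{"tx":0.01,"ty":0.025,"tz":0.02,"rx":0,"ry":0,"rz":0,"grip":1},{"tx":0.01,"ty":0.035,"tz":0.045,"rx":0,"ry":0,"rz":0,"grip":1},{"tx":0.01,"ty":0.045,"tz":0.075,"rx":0,"ry":0,"rz":0,"grip":1}]'
python3 -c "
from h import *
s=st()
p=shot('scene')
im=255*(p['image'][200:300,235:345]/255.)**.45
cv2.imwrite('pics/scz7.png',cv2.resize(im.astype(np.uint8),None,fx=6,fy=6,interpolation=2))
for l in ('lever_end','lever'):
  r=env.look_for(p,l)
  print(l,[(np.round(c2w(p,x['point']),4),np.degrees(np.arctan2(*(c2w(p,x['point'])[:2]-AX)[::-1])),x['confidence']) for x in r])
"
```

```text
t: 12.43
tcp_pos: [0.6204, 0.0072, 0.1542]
orientation: [0.682, 0.172, 0.69, -0.169]
force: [1.0, -0.2, 0.1]
gripper_width: -0.0003
t 12.43 tcp [0.6204 0.0072 0.1542] F [ 1.02 -0.24  0.1 ] w -0.0003 jawdeg -27.8 tool x [-0.01   0.007 -1.   ] q [-0.08  0.22  1.47  0.01  1.46  0.41]
lever_end [(array([ 0.595 , -0.0565,  0.1119]), np.float64(-35.598684842621346), 0.57)]
lever [(array([ 0.5944, -0.0592,  0.1151]), np.float64(-39.23680874851829), 0.51)]
```

View pics/scz7.png

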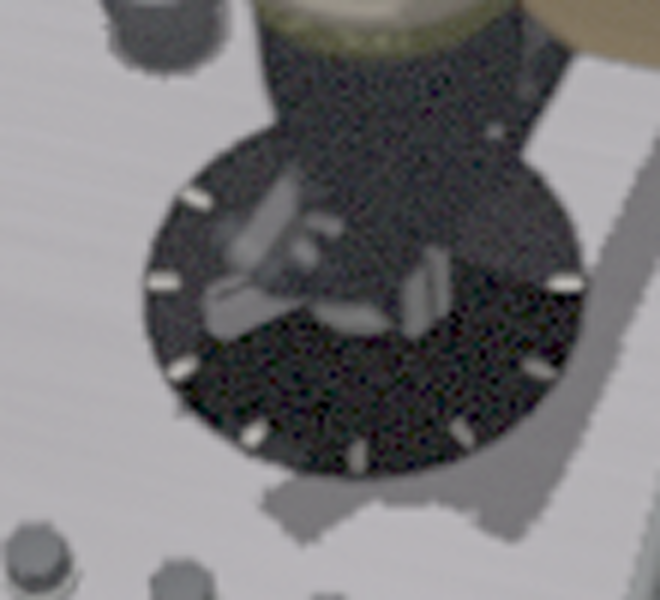

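The lever end at (215,325) now points at the sixth line (183,367). I go over to the button.

```bash
python3 -m inch '[{"tx":-0.01,"ty":-0.02,"tz":0.02,"rx":0,"ry":0,"rz":0,"grip":1},{"tx":-0.025,"ty":-0.055,"tz":0.03,"rx":0,"ry":0,"rz":0,"grip":1},{"tx":-0.04,"ty":-0.09,"tz":0.03,"rx":0,"ry":0,"rz":0,"grip":1},{"tx":-0.055,"ty":-0.125,"tz":0.03,"rx":0,"ry":0,"rz":0,"grip":1},{"tx":-0.07,"ty":-0.16,"tz":0.03,"rx":0,"ry":0,"rz":0,"grip":1}]'
python3 -m inch '[{"tx":-0.014,"ty":-0.03,"tz":0,"rx":0,"ry":0,"rz":0,"grip":1},{"tx":-0.026,"ty":-0.055,"tz":0,"rx":0,"ry":0,"rz":0,"grip":1},{"tx":-0.034,"ty":-0.07,"tz":0,"rx":0,"ry":0,"rz":0,"grip":1},{"tx":-0.035,"ty":-0.074,"tz":0,"rx":0,"ry":0,"rz":0,"grip":1},{"tx":-0.035,"ty":-0.074,"tz":0,"rx":0,"ry":0,"rz":0,"grip":1}]'
cat > look.py <<'E'
from h import *
s=st()
print(np.array([.5157,-.2272])-s['tcp_pos'][:2])
ims=[]
for c,(u0,v0,w,h) in (('scene',(150,170,210,160)),('wrist',(220,220,210,160))):
  p=shot(c)
  im=255*(p['image'][v0:v0+h,u0:u0+w]/255.)**.5
  im=cv2.resize(im.astype(np.uint8),None,fx=1.9*1,fy=1.9,interpolation=2);ims.append(im)
  if c=='scene':
    for l in ('lever_end','lever','impact_socket','spray_can','coupling','spanner'):
      r=env.look_for(p,l)
      print(l,[(np.round(c2w(p,x['point']),4),np.degrees(np.arctan2(*(c2w(p,x['point'])[:2]-AX)[::-1])),x['confidence']) for x in r][:1])
  else:
    print('tip/btn px',proj(p,s['tcp_pos']+[0,0,.031]),proj(p,[.5157,-.2272,.125]))
import sys
cv2.imwrite('pics/'+sys.argv[1]+'.png',np.hstack(ims))
E
python3 look.py l1
```

```text
t: 13.0
tcp_pos: [0.5536, -0.1535, 0.1893]
orientation: [0.686, 0.171, 0.687, -0.167]
force: [0.7, -0.0, -0.2]
gripper_width: 0.0
t: 13.42
tcp_pos: [0.5181, -0.2282, 0.1886]
orientation: [0.686, 0.172, 0.687, -0.167]
force: [-0.2, -0.0, 0.7]
gripper_width: 0.0004
t 13.42 tcp [ 0.5181 -0.2282  0.1886] F [-0.18 -0.03  0.7 ] w 0.0004 jawdeg -27.8 tool x [-0.     0.007 -1.   ] q [-0.51  0.05  1.6   0.01  1.5  -0.03]
[-0.00242337  0.00101569]
lever_end [(array([ 0.579 , -0.0398,  0.1238]), np.float64(-20.942202832970846), 0.86)]
lever [(array([ 0.5754, -0.0408,  0.124 ]), np.float64(-29.994577208696274), 0.79)]
impact_socket [(array([ 0.4899, -0.1386,  0.127 ]), np.float64(-125.02953901199992), 0.8)]
spray_can [(array([ 0.5191, -0.4285,  0.1086]), np.float64(-96.39320567065138), 0.71)]
coupling [(array([ 0.6143, -0.4441,  0.0356]), np.float64(-82.90997151202305), 0.83)]
spanner [(array([0.5515, 0.1986, 0.0062]), np.float64(92.91242575846643), 0.78)]
tip/btn px (np.float64(314.02378291178576), np.float64(314.1794891636544)) (np.float64(311.5909047168713), np.float64(246.14453790346303))
```

View pics/l1.png

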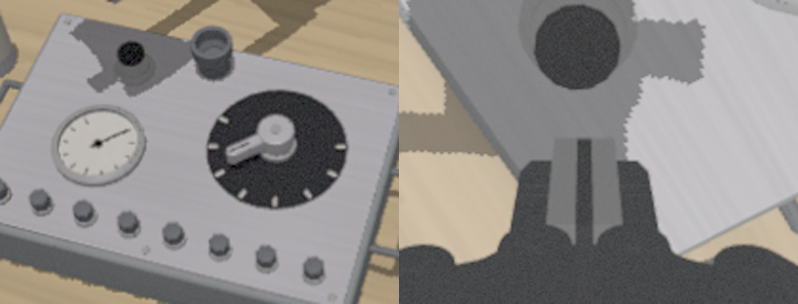

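```bash
python3 -c "
from h import *
p=shot('scene')
for th in (18.7,-11.3,-30,-41.3,-50,-71):
  a=np.radians(th);u,v=proj(p,[AX[0]+.055*np.cos(a),AX[1]+.055*np.sin(a),.125]);print(th,round(u,1),round(v,1))
im=p['image'][215:285,250:340];cv2.imwrite('pics/d6.png',cv2.resize(im,None,fx=7,fy=7,interpolation=2))
"
```

```text
18.7 293.6 261.2
-11.3 279.9 258.0
-30 273.2 253.2
-41.3 270.3 249.4
-50 268.7 246.3
-71 267.4 238.2
```

View pics/d6.png

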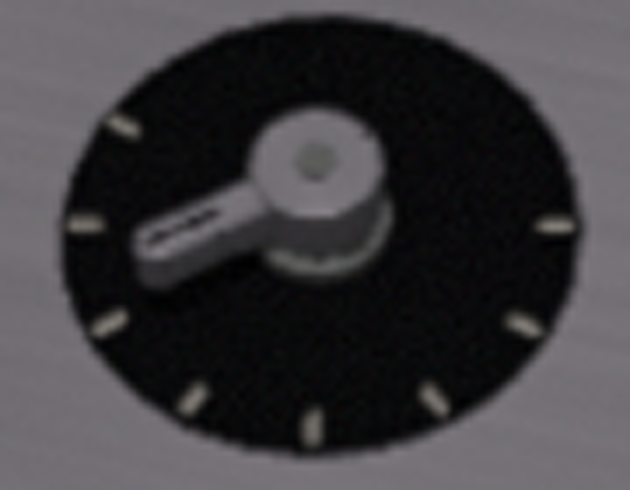

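The lever end sits at (271,250) and station 6 predicts (270,249), so it is in station 6. I descend on the button.

```bash
python3 -m inch '[{"tx":-0.001,"ty":0.001,"tz":-0.02,"rx":0,"ry":0,"rz":0,"grip":1},{"tx":-0.002,"ty":0.001,"tz":-0.042,"rx":0,"ry":0,"rz":0,"grip":1},{"tx":-0.002,"ty":0.001,"tz":-0.062,"rx":0,"ry":0,"rz":0,"grip":1},{"tx":-0.002,"ty":0.001,"tz":-0.074,"rx":0,"ry":0,"rz":0,"grip":1},{"tx":-0.002,"ty":0.001,"tz":-0.08,"rx":0,"ry":0,"rz":0,"grip":1}]'
python3 look.py l2
```

```text
t: 14.28
tcp_pos: [0.5158, -0.225, 0.107]
orientation: [0.685, 0.171, 0.688, -0.166]
force: [-0.2, -0.9, 0.0]
gripper_width: 0.0001
t 14.28 tcp [ 0.5158 -0.225   0.107 ] F [-0.24 -0.85  0.04] w 0.0001 jawdeg -27.6 tool x [-0.002  0.008 -1.   ] q [-0.51  0.1   1.7   0.01  1.35 -0.03]
[-0.00011452 -0.00222818]
lever_end [(array([ 0.5829, -0.0375,  0.1221]), np.float64(-10.825700521407928), 0.58)]
lever [(array([ 0.5776, -0.0387,  0.1266]), np.float64(-18.92278606404275), 0.88)]
impact_socket [(array([ 0.4901, -0.1362,  0.1249]), np.float64(-125.57633574759733), 0.55)]
spray_can [(array([ 0.5197, -0.426 ,  0.1077]), np.float64(-96.34263462548195), 0.96)]
coupling [(array([ 0.6071, -0.4413,  0.0347]), np.float64(-83.86734248563265), 0.63)]
spanner [(array([0.5532, 0.1963, 0.0054]), np.float64(92.50332854542064), 0.63)]
tip/btn px (np.float64(308.815041723282), np.float64(306.0721193429421)) (np.float64(311.3499553100744), np.float64(297.08116239818276))
```

View pics/l2.png

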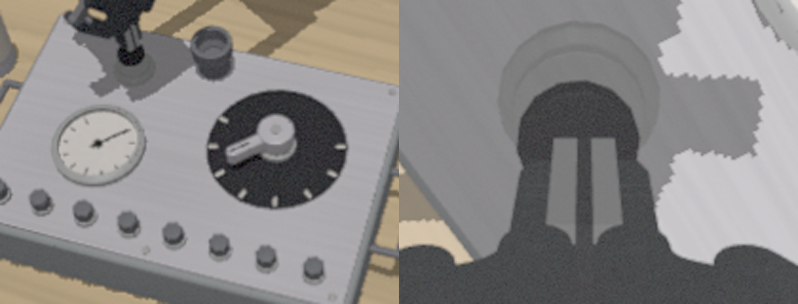

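The fingertips are over the button at crop (578,140), and the socket is clear. I press down slowly.

```bash
python3 -m inch '[{"tx":0,"ty":-0.001,"tz":-0.004,"rx":0,"ry":0,"rz":0,"grip":1},{"tx":0,"ty":-0.002,"tz":-0.008,"rx":0,"ry":0,"rz":0,"grip":1},{"tx":0,"ty":-0.002,"tz":-0.012,"rx":0,"ry":0,"rz":0,"grip":1},{"tx":0,"ty":-0.002,"tz":-0.015,"rx":0,"ry":0,"rz":0,"grip":1},{"tx":0,"ty":-0.002,"tz":-0.017,"rx":0,"ry":0,"rz":0,"grip":1}]'
python3 -m inch '[{"tx":0,"ty":0,"tz":-0.001,"rx":0,"ry":0,"rz":0,"grip":1},{"tx":0,"ty":0,"tz":-0.002,"rx":0,"ry":0,"rz":0,"grip":1},{"tx":0,"ty":0,"tz":-0.003,"rx":0,"ry":0,"rz":0,"grip":1},{"tx":0,"ty":0,"tz":-0.004,"rx":0,"ry":0,"rz":0,"grip":1},{"tx":0,"ty":0,"tz":-0.004,"rx":0,"ry":0,"rz":0,"grip":1}]'
```

```text
t: 15.1
tcp_pos: [0.5174, -0.2282, 0.0929]
orientation: [0.687, 0.171, 0.686, -0.167]
force: [-1.2, -0.3, 3.0]
gripper_width: 0.0002
t: 15.52
tcp_pos: [0.5174, -0.2282, 0.089]
orientation: [0.687, 0.171, 0.686, -0.167]
force: [-2.0, 1.6, 5.3]
gripper_width: -0.0006
```

```bash
python3 -m inch '[{"tx":0,"ty":0,"tz":-0.001,"rx":0,"ry":0,"rz":0,"grip":1},{"tx":0,"ty":0,"tz":-0.002,"rx":0,"ry":0,"rz":0,"grip":1},{"tx":0,"ty":0,"tz":-0.003,"rx":0,"ry":0,"rz":0,"grip":1},{"tx":0,"ty":0,"tz":-0.004,"rx":0,"ry":0,"rz":0,"grip":1},{"tx":0,"ty":0,"tz":-0.004,"rx":0,"ry":0,"rz":0,"grip":1}]'
python3 look.py l3
```

```text
t: 15.93
tcp_pos: [0.5176, -0.2283, 0.086]
orientation: [0.687, 0.171, 0.686, -0.167]
force: [-5.0, 1.7, 9.1]
gripper_width: 0.0001
t 15.93 tcp [ 0.5176 -0.2283  0.086 ] F [-4.98  1.65  9.15] w 0.0001 jawdeg -27.6 tool x [ 0.002  0.005 -1.   ] q [-0.51  0.12  1.71  0.01  1.31 -0.03]
[-0.00185768  0.00108143]
lever_end [(array([ 0.5827, -0.0403,  0.1233]), np.float64(-18.497970467837813), 0.93)]
lever [(array([ 0.5745, -0.0376,  0.1254]), np.float64(-18.716241549390528), 0.63)]
impact_socket [(array([ 0.4916, -0.1392,  0.1231]), np.float64(-124.2201471154514), 0.56)]
spray_can [(array([ 0.5192, -0.4245,  0.108 ]), np.float64(-96.43322896407082), 0.9)]
coupling [(array([ 0.6089, -0.4406,  0.0296]), np.float64(-83.60357437367723), 0.7)]
spanner [(array([0.5498, 0.1984, 0.0065]), np.float64(93.31970176020641), 0.62)]
tip/btn px (np.float64(314.3342816169519), np.float64(310.86356599807493)) (np.float64(309.0046763855984), np.float64(320.0980474862545))
```

View pics/l3.png

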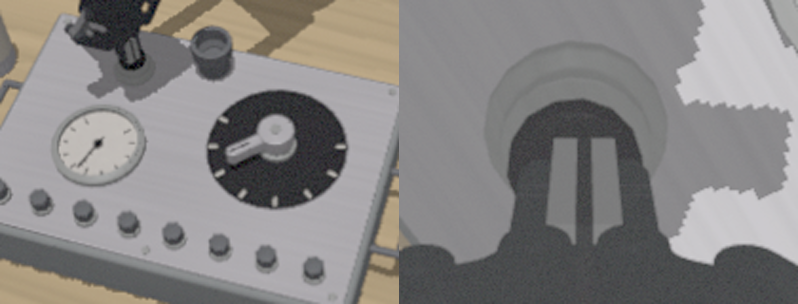

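The gauge pointer has swung and 9.1 N exceeds the 7.2 N needed for full travel. I add a little margin and hold.

```bash
python3 -m inch '[{"tx":0,"ty":0,"tz":-0.001,"rx":0,"ry":0,"rz":0,"grip":1},{"tx":0,"ty":0,"tz":-0.002,"rx":0,"ry":0,"rz":0,"grip":1},{"tx":0,"ty":0,"tz":-0.003,"rx":0,"ry":0,"rz":0,"grip":1},{"tx":0,"ty":0,"tz":-0.003,"rx":0,"ry":0,"rz":0,"grip":1},{"tx":0,"ty":0,"tz":-0.003,"rx":0,"ry":0,"rz":0,"grip":1}]'
python3 look.py l4
```

```text
t: 16.75
tcp_pos: [0.5178, -0.2284, 0.0857]
orientation: [0.687, 0.171, 0.686, -0.167]
force: [-10.6, 5.2, 23.9]
gripper_width: -0.0002
t 16.75 tcp [ 0.5178 -0.2284  0.0857] F [-10.64   5.15  23.93] w -0.0002 jawdeg -27.6 tool x [ 0.003  0.005 -1.   ] q [-0.51  0.12  1.71  0.01  1.31 -0.03]
[-0.00209765  0.00116452]
lever_end [(array([ 0.5788, -0.0385,  0.1246]), np.float64(-16.937267995246007), 0.84)]
lever [(array([ 0.5753, -0.0391,  0.1245]), np.float64(-23.985012285659735), 0.7)]
impact_socket [(array([ 0.5288, -0.2171,  0.1159]), np.float64(-100.64816100226224), 0.6)]
spray_can [(array([ 0.5217, -0.4273,  0.1066]), np.float64(-96.04030497118671), 0.56)]
coupling [(array([ 0.6115, -0.4465,  0.0332]), np.float64(-83.33823773658523), 0.6)]
spanner [(array([0.55  , 0.1952, 0.0074]), np.float64(93.33578159820627), 0.93)]
tip/btn px (np.float64(314.3562297276301), np.float64(310.74337641517286)) (np.float64(308.42650248508954), np.float64(320.3538586248807))
```

View pics/l4.png

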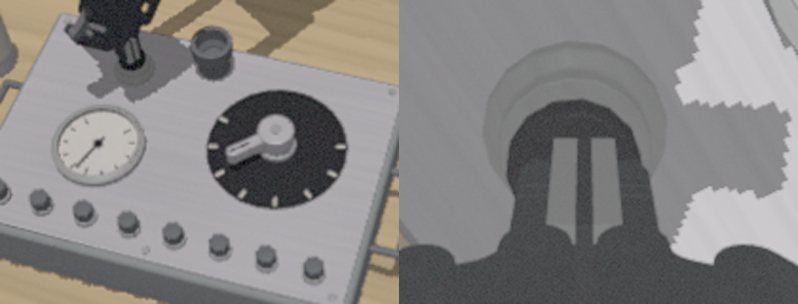

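The button is hard against its stop: 24 N, and another 3 mm of command moved it only 0.3 mm. The lever is still on station 6, and the socket stands where it did in the picture. I hand the job in.

```bash
python3 -c "
from h import *
print(env.job_done()); st()"
```

```text
the job is handed in; nothing more can be done
None
the job is handed in; nothing more can be done
```

I pushed the lever from station 4 to station 6 in two clicks and handed the job in at about 17 s with the button held fully in. No verdict is given.

- **Selector:** I pushed with the shut fingertips from the side, and the readings between moves showed about 5 N, dropping to about zero after each click. The scene picture put the lever end at (271,250) against a predicted (270,249) for station 6. It was still there just before hand-in.
- **Button:** It is against its stop: about 24 N, and 3 mm more commanded travel moved it only 0.3 mm. The gauge pointer swung round.
- **Loose parts:** The can, spanner and coupling stayed where they were, within what the networks can measure. In the last look the network put the socket on the button, but the picture showed it in its place.

**Checks that failed or disagreed:**
- **Fingertip height:** The real fingertips are about 31 mm above the reported TCP. Because of this my first approach passed over the lever without touching it. At that moment the grasp point computed from the reported TCP was about 5 mm sideways of the lever line and below the height limit, and the forbidden band is 4 mm. I found the offset by touching bare panel with about 5 N and corrected for it.
- **Lever angle:** With the lever in station 6 at −41°, the networks' lever points gave anything from −11° to −39°, because they report the middle of what shows. I relied on the picture projection instead.

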